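Complete the wash-card row and hold a spring clip open around the card's edge

TASK

Set the red wash-sorting card in the free place at the right-hand end of the low shelf, so that it stands in one straight row with the yellow and blue cards, next to the yellow one with only a small gap, and let go of it. Then squeeze the handles of the orange spring clip against its spring and hold it gaping around the red card's free right-hand edge, so that a slip of paper can be tucked in: one jaw in front of the card and one behind, a centimetre or so onto the card, not touching it or the shelf. Finish while holding the clip squeezed open there; leave the other two cards, the cup, the tin and the dryer ball where they are.

Things in the scene. Friction and masses are not known exactly. Their poses are not given: they have to be found in the camera images.
- shelf: Low pale-wood shelf on the counter, 130 mm deep (x) by 360 mm long (y), its top 36 mm above the counter. Origin under its centre at counter height; z up, y along its length; its -y end is the right-hand end as seen from the robot. It does not move.
- card_red: Red card to place: upright card 3 mm thick (x), 90 mm wide (y), fixed in a wooden foot 30 mm (x) by 50 mm (y), 28 mm tall, grippable from above across its 30 mm, fingers straddling the card. Card spans 10 to 62 mm above the underside, overhanging the foot 20 mm each side. Loose, 105 to 210 g. Origin: centre of underside, z up. In the row its y runs the same way as the yellow card's.
- card_red_edge (a point): Middle of the red card's -y edge (the right-hand one once it is in the row), 45 mm to -y of the red card's origin and 40 mm above its underside.
- card_near: Yellow card, same shape and size as the red one, standing on the shelf to the left of the free place; the red one belongs beside it at its -y side (102 mm from centre to centre leaves the usual 12 mm gap). Loose; must stay put. Origin at the centre of its underside.
- card_far: Blue card, same shape, on the shelf at the +y side of the yellow one (102 mm centre to centre). Loose; must stay put. Origin at the centre of its underside.
- clip: Orange peg-type spring clip lying on its side, 94 mm long, 24 mm tall, about 47 g, loose: two levers on an upright pivot. Origin on the pivot axis at the underside, z up; jaws point along +x (end 48 mm from pivot), handles along -x (end 45 mm from pivot). The pose is lever a's (its +y side); lever b is on the -y side. Squeezing the handles together along its y opens the jaws.
- clip_lever (a joint): Opening angle of the clip between its two levers: 0 shut, 0.5 rad fully open at the stop. A spring drives it to 0: 0.135 N m when shut, 0.36 N m at 0.5 rad (about 11 N on each handle). When squeezed evenly each lever turns by half of it.
- handle_a (a point): Outer face of lever a's handle where to press, 34 mm behind the pivot, mid-height (12 mm above the underside). Shut, the handles slope 0.25 rad outwards and are 43 mm wide over their ends; squeezed to the stop, their outer faces are parallel and 20 mm apart.
- handle_b (a point): The same point on lever b's handle, facing away from handle_a. A grip of 30 to 40 N on both handles takes the clip to its stop.
- jaw_a (a point): Inner side of the tip of lever a's jaw, 45 mm ahead of the pivot, at mid-height of the clip (12 mm above its underside).
- jaw_b (a point): The same point on lever b's jaw; 2 mm from jaw_a when shut, about 24 mm when fully open.
- cup: Mint ceramic cup, 76 mm across, 85 mm tall, on the counter; must stay put. Origin at the centre of its underside.
- pin_tin: Closed stainless steel pin tin, 72 mm across, 50 mm tall, on the counter; must stay put. Origin at the centre of its underside.
- dryer_ball: Purple silicone dryer ball, 66 mm across, with nubs and a small flat foot, on the counter; must stay put. Origin at the centre of its underside.
Mind the look-alikes: they are no part of the job. What is shaped like the clip but black or pink is not meant.

How it is judged (in metres and radians):
On the way, in this order (a step that is already met when the one before it is completed fails the run):
1. the red card stands on the shelf in line beside the yellow card, let go (x of card_red in the frame of card_near between -0.012 and 0.012 m and y of card_red in the frame of card_near between -0.12 and -0.0895 m and z of card_red in the frame of card_near between -0.004 and 0.004 m and angle between the y axis of card_red and the y axis of card_near, either way round below 0.15 rad and angle between card_red's own z axis and vertical below 0.08 rad and contact force between card_red and shelf above 0.3 N and contact force between the fingers and card_red below 0.2 N and linear speed of card_red below 0.02 m/s), for 0.3 s.
2. the clip is held squeezed open, clear of the counter (value of joint clip_lever above 0.3 rad and contact force between the fingers and clip above 3 N and height (world z) of clip above 0.04 m), for 0.2 s.
At the end, for the whole second after the job is handed in: Red card released upright on shelf, in line with yellow (12 mm, 0.15 rad), centres 89.5-120 mm apart; clip held (>3 N) still, open >0.3 rad, off cards and shelf; jaw tips 4-19 mm inside the red card's right edge, 15-57 mm above its underside, one each side, 3 mm off its mid-plane (all of step 2 and x of card_red in the frame of card_near between -0.012 and 0.012 m and y of card_red in the frame of card_near between -0.12 and -0.0895 m and z of card_red in the frame of card_near between -0.004 and 0.004 m and angle between the y axis of card_red and the y axis of card_near, either way round below 0.15 rad and angle between card_red's own z axis and vertical below 0.08 rad and contact force between card_red and shelf above 0.3 N and contact force between the fingers and card_red below 0.2 N and contact force between clip and card_red below 0.3 N and contact force between clip and card_near below 0.3 N and contact force between each of clip, the fingers and shelf below 0.3 N and ((y of jaw_a in the frame of card_red between -0.041 and -0.026 m and y of jaw_b in the frame of card_red between -0.041 and -0.026 m) or (y of jaw_a in the frame of card_red between 0.026 and 0.041 m and y of jaw_b in the frame of card_red between 0.026 and 0.041 m)) and z of jaw_a in the frame of card_red between 0.015 and 0.057 m and y of each of jaw_a, jaw_b in the frame of card_near below -0.1 m and z of jaw_b in the frame of card_red between 0.015 and 0.057 m and ((x of jaw_a in the frame of card_red above 0.003 m and x of jaw_b in the frame of card_red below -0.003 m) or (x of jaw_a in the frame of card_red below -0.003 m and x of jaw_b in the frame of card_red above 0.003 m)) and linear speed of clip below 0.02 m/s); the arm keeps its last pose, push and grip.
It fails at once if the yellow card is moved more than 12 mm (distance of card_near from where it was at the start of the episode above 0.012 m).
It fails at once if the blue card is moved more than 12 mm (distance of card_far from where it was at the start of the episode above 0.012 m).
It fails at once if the cup is moved more than 20 mm (distance of cup from where it was at the start of the episode above 0.02 m).
It fails at once if the pin tin is moved more than 20 mm (distance of pin_tin from where it was at the start of the episode above 0.02 m).
It fails at once if the dryer ball is moved more than 20 mm (distance of dryer_ball from where it was at the start of the episode above 0.02 m).
It also fails if it takes over 58 s, if anything falls off the work surface, if the arm or the gripper's body presses on something with over 40 N, if the wrist force passes 120 N, or if a joint passes its speed limit or range.

ROBOT

A 7-joint arm with a two-finger parallel gripper is mounted at the origin on the work surface. World frame = base frame: x ahead of the robot, y to its left, z up, the work surface at z = 0. Lengths are in m, angles in degrees, forces in N, time in s.
With the tool pointing down it reaches from about 0.425 to 0.925 m from the base axis. Payload 6.8 kg.
Tool frame: the origin (TCP) lies between the finger pads; the fingertips stand 19 mm ahead of it and the grasp point (between the pads) is the TCP; z points along the fingers, y is the line along which they close (so a half turn about z gives the same grasp; the last joint's range is limited). The gripper opens to 88 mm and grips with 3 to 60 N. Pads are 20 mm wide; open, the fingers measure 115 mm over their backs; the gripper's body (75 mm by 178 mm) begins 61 mm behind the grasp point.
Start: joints at [56.832, 27.33, 1.283, 89.118, -0.659, 63.558, -4.761], TCP at [0.306, -0.602, 0.242] pointing down, gripper open.
Joint ranges: [-169.35, 169.35], [-19.33, 120.38], [-80.79, 83.38], [13.8, 139.57], [-78.32, 258.32], [9.67, 109.79], [-169.56, 169.56]. Speed limits (degrees/s): [136.94, 136.94, 180, 180, 180, 180, 180].

INTERFACE

Orientations are given as [roll, pitch, yaw] about the fixed x, y, z axes, in that order (R = Rz(yaw) Ry(pitch) Rx(roll)).
In Python, from bench import state, vision, order gives the robot as it stands.
- The arm moves only by the tool send_rows, never from a script. Its argument "targets" is a list that holds one entry, the list of rows, each a list of 5 numbers: the shift along the tool's x, y, z in cm, then the turn about the tool's z in degrees, then the opening, from 0 (shut) to 1 (fully open). In form: [[[tx, ty, tz, yaw, jaw], ...]]. A call has exactly 5 rows; each row is the pose to reach, as a shift and turn from the pose commanded when the call began, along the tool's axes at that moment; what a row does not reach only later rows make up. A row lasts 1/10 s, in which the tool goes at most 50 mm and 8.59 degrees, less where a joint would pass 70% of its speed; a pose out of reach is approached as far as the arm can. A call with a gripper value outside its range is refused whole. The fingers move at their own pace and stop on an object; "grip_force" is the grip in N (left out, the last holds). Time passes only in rows, so rows that repeat a pose let the fingers close, or fill a call up. It gives the time, the measured TCP pose, the force, the opening and the grip force at its end, in the units of the state.
- state(): the state, without advancing time (a new reading comes with each control period).
- vision.read_camera(name): name is "side" or "top"; returns (picture, depth): 480x640x3 uint8, red, green, blue; 480x640 float32, m along the optical axis (not along the pixel's ray), 0 where there is no reading.
- vision.calibration(name): a dict with "mtx" (3x3 intrinsics, pixels), "D" ([k1, k2, p1, p2, k3] as OpenCV has them; the pictures are not rectified), "pose" (4x4, takes a point from camera to world coordinates). Camera axes: x right, y down, z forward; pixel columns grow to the right and rows downward; lengths in m; the calibration is good to about 2 mm. A picture is of the moment at which its call begins. calibration takes no time and is no camera call.
- order.close_job(): hands the job in; it is judged then, once.
The state is a dict: "t": time; "joints": joint angles; "joint_vel": joint speeds; "tau": joint torques, N m; "tcp_pos": TCP position; "tool_rot": TCP orientation; "ft_force": force on the tool from outside, world axes, zero at the start; "wrist_torque": the same for the moment, N m; "grip_width": finger opening in m; "gripper_force": force on a finger pad.
Only numpy, scipy, OpenCV 4.12 (cv2) and the standard library are available. Lean on these libraries where they do the work, as an engineer would, in place of code of your own. Each camera call takes 0.05 s, during which the arm holds its last target. There are 200 camera calls.

## Working session

There is one attempt and no reset: what is moved stays moved. The work goes in short steps, Python scripts to look and compute and a tool call to move; the robot and the scene stay as the last step left them, time stands still between calls to the robot, and variables do not carry over. Pictures are saved under pics/ and viewed, at most 10 in all, crops included, and the job is handed in when it is done.

Besides the shell and the picture viewer there is one more tool, called after "Call:" as name(argument=value, ...) on one line, values as JSON. send_rows: Moves the arm, as the interface text tells. Its arguments: {"type":"object","properties":{"targets":{"type":"array","items":{"type":"array","items":{"type":"array","items":{"type":"number"}}}},"grip_force":{"type":"number"}},"required":["targets"]}

```bash
mkdir -p pics; ls
python3 - <<'E'
from bench import state, vision, order
import cv2,numpy as np
np.set_printoptions(precision=4,suppress=True)
print(state())
for n in("side","top"):
    p,d=vision.read_camera(n); cv2.imwrite(f"pics/{n}0.png",p[:,:,::-1]); np.savez(f"{n}0.npz",p=p,d=d)
    c=vision.calibration(n); print(n,c)
E
```

```text
pics
{'t': 0.0, 'joints': array([56.8324, 27.3773,  1.2803, 89.1773, -0.6587, 63.5585, -4.761 ]), 'joint_vel': array([-0.0261, -0.0158, -0.0032, -0.0564,  0.0095, -0.0906, -0.0791]), 'tau': array([  0.0009, -58.2848,   1.5352, -27.2609,  -0.0543,   0.0168,
         0.0002]), 'tcp_pos': array([ 0.3059, -0.6011,  0.2407]), 'tool_rot': array([-179.8946,    0.0082,   26.9752]), 'ft_force': array([ 0.1666, -0.5294, -0.9697]), 'wrist_torque': array([ 0.0152,  0.0337, -0.0087]), 'gripper_force': 0.0, 'grip_width': 0.08774692446742992}
side {'mtx': array([[531.1465,   0.    , 312.9398],
       [  0.    , 531.1465, 246.1872],
       [  0.    ,   0.    ,   1.    ]]), 'D': array([-0.137,  0.   ,  0.   ,  0.   ,  0.   ]), 'pose': array([[-0.9034, -0.3102,  0.2961,  0.1849],
       [-0.4285,  0.6777, -0.5976,  0.5409],
       [-0.0153, -0.6668, -0.7451,  0.8231],
       [ 0.    ,  0.    ,  0.    ,  1.    ]])}
top {'mtx': array([[468.3216,   0.    , 326.802 ],
       [  0.    , 468.3216, 241.3344],
       [  0.    ,   0.    ,   1.    ]]), 'D': array([-0.0452,  0.    ,  0.    ,  0.    ,  0.    ]), 'pose': array([[ 0.0094, -0.9994,  0.0347,  0.4391],
       [-0.9999, -0.0098, -0.0117, -0.0784],
       [ 0.012 , -0.0346, -0.9993,  0.9513],
       [ 0.    ,  0.    ,  0.    ,  1.    ]])}
```

View pics/side0.png

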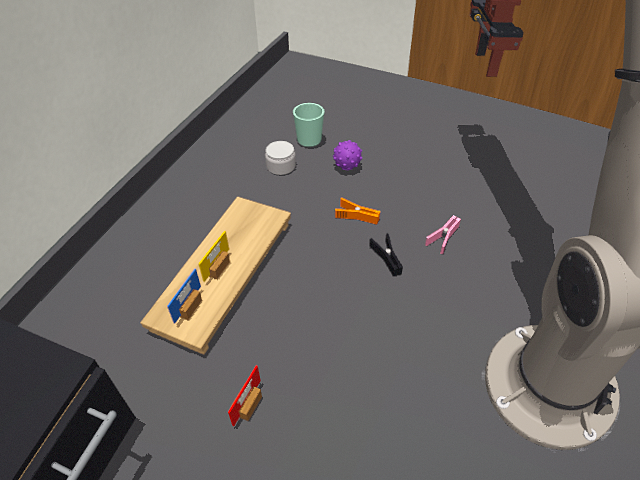

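View pics/top0.png

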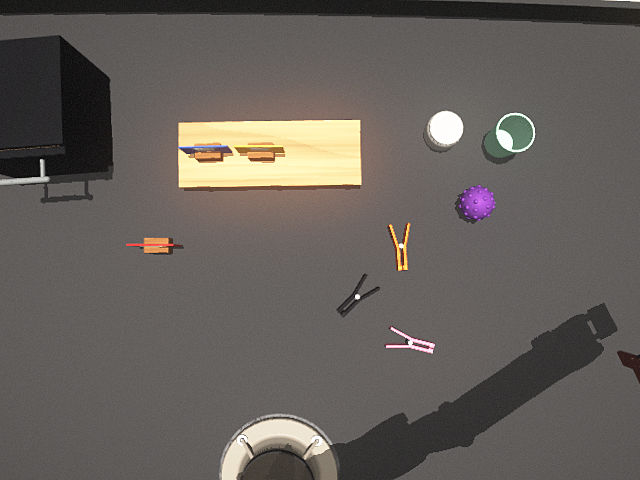

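The side view shows the shelf (215,270), blue and yellow cards, red card (245,397), orange clip (358,212), with the black and pink look-alikes. The top view shows the red card at (155,245) and the orange clip with its pivot at (401,246), handles spread away from the robot and jaws towards it. The cup, tin and ball are at the upper right.

```bash
cat > h.py <<'E'
import cv2,numpy as np
from bench import vision
np.set_printoptions(precision=4,suppress=True)
def cloud(n,p,d):
    c=vision.calibration(n); v,u=np.mgrid[0:480,0:640]
    q=cv2.undistortPoints(np.stack([u,v],-1).reshape(-1,1,2).astype(np.float64),c["mtx"],c["D"]).reshape(480,640,2)
    P=np.dstack([q,np.ones((480,640))])*d[...,None]
    return P@c["pose"][:3,:3].T+c["pose"][:3,3]
RNG={"red":((0,170,60),(5,255,255)),"orange":((11,200,110),(20,255,255)),"yellow":((22,170,60),(32,255,255)),
"blue":((105,130,40),(125,255,255)),"purple":((130,100,40),(155,255,255)),"mint":((65,30,60),(90,160,255)),"wood":((8,60,80),(24,200,255))}
def pts(n,p,d,col,box=None,zr=(0.003,.3)):
    h=cv2.cvtColor(p,cv2.COLOR_RGB2HSV); m=cv2.inRange(h,*RNG[col])>0; P=cloud(n,p,d)
    m&=(d>0)&(P[...,2]>zr[0])&(P[...,2]<zr[1])
    if box: m&=(P[...,0]>box[0])&(P[...,0]<box[1])&(P[...,1]>box[2])&(P[...,1]<box[3])
    return P[m],np.argwhere(m)
def rect(Q): 
    (c,s,a)=cv2.minAreaRect((Q[:,:2]*1000).astype(np.float32)); return np.array(c).round(1),np.array(s).round(1),round(a,1)
E
python3 - <<'E'
from h import *
for n in("side","top"):
    f=np.load(n+"0.npz"); p,d=f["p"],f["d"]; P=cloud(n,p,d)
    print(n)
    for col in RNG:
        if col=="wood": continue
        Q,ij=pts(n,p,d,col,(0.3,.9,-.6,.5))
        if len(Q): print(col,len(Q),"px",ij.mean(0),"mean",Q.mean(0),"lo",np.percentile(Q,2,0),"hi",np.percentile(Q,98,0),rect(Q))
    # shelf
    Q,ij=pts(n,p,d,"wood",(0.4,.8,-.3,.4),(.03,.042)); print("shelf",len(Q),Q.mean(0),rect(Q),np.percentile(Q,[1,99],0))
    Q,ij=pts(n,p,d,"wood",(0.3,.8,-.3,.5),(.022,.034)); Q=Q[Q[:,0]<.5]; print("redfoot",len(Q),Q.mean(0) if len(Q) else 0,rect(Q) if len(Q) else 0)
    Q,ij=pts(n,p,d,"wood",(0.5,.8,-.3,.4),(.058,.07)); print("feet top",len(Q),Q.mean(0))
    for nm in((.08,.0)): pass
    Q=P[(P[...,2]>.04)&(P[...,2]<.06)&(P[...,0]>.55)&(P[...,0]<.8)&(P[...,1]<-.25)&(P[...,1]>-.4)]; print("tin",len(Q),Q.mean(0))
E
```

```text
side
red 327 px [395.1835 242.8318] mean [0.4583 0.2513 0.0472] lo [0.4566 0.2043 0.0147] hi [0.4607 0.292  0.0653] (array([464.5, 234.7]), array([ 22. , 116.9]), 6.9)
orange 558 px [212.6326 355.6971] mean [ 0.4625 -0.2311  0.0181] lo [ 0.4153 -0.2506  0.0046] hi [ 0.5042 -0.2131  0.0272] (array([ 556.7, -116.7]), array([386.8,  88.7]), 52.4)
yellow 430 px [254.8512 215.6256] mean [0.6367 0.0376 0.078 ] lo [ 0.569  -0.1202  0.0322] hi [0.681  0.084  0.1005] (array([ 570.2, -110.5]), array([402.9, 108.8]), 55.7)
blue 422 px [295.4431 182.872 ] mean [0.6386 0.1442 0.0794] lo [0.6361 0.0973 0.0505] hi [0.6418 0.1848 0.101 ] (array([638.9, 141.1]), array([ 4.9, 90.4]), 2.1)
purple 642 px [154.6604 347.0389] mean [ 0.5429 -0.3711  0.0486] lo [ 0.518  -0.4016  0.016 ] hi [ 0.5742 -0.3532  0.0685] (array([ 546.9, -381.3]), array([65.9, 60.3]), 23.7)
mint 1079 px [123.5848 308.3577] mean [ 0.6742 -0.4371  0.056 ] lo [ 0.6426 -0.4791  0.0046] hi [ 0.7102 -0.408   0.0872] (array([ 586. , -181.5]), array([ 79.5, 865.5]), 19.9)
shelf 7844 [0.6322 0.0383 0.037 ] (array([577.6, 111.8]), array([53
[... 840 characters left out ...]
array([640.8, 141.9]), array([ 1.3, 86.8]), 1.8)
purple 940 px [202.2372 475.2   ] mean [ 0.5491 -0.3761  0.0535] lo [ 0.5206 -0.4112  0.0292] hi [ 0.5798 -0.3531  0.0671] (array([ 606.9, -123.8]), array([618.5,  66.7]), 77.9)
mint 1115 px [134.6825 511.2709] mean [ 0.6838 -0.4496  0.051 ] lo [ 0.6445 -0.4762  0.0062] hi [ 0.713  -0.4079  0.0855] (array([ 680. , -442.1]), array([72.4, 75.8]), 80.4)
shelf 5020 [0.6393 0.0319 0.0367] (array([583.6,  60.6]), array([254.5, 434. ]), 3.2) [[ 0.4645 -0.1488  0.0308]
 [ 0.7066  0.247   0.0405]]
redfoot 478 [0.4585 0.0827 0.0275] (array([455.8,  11. ]), array([ 83.4, 524.2]), 0.4)
feet top 558 [0.6386 0.0874 0.0647]
tin 1125 [ 0.6704 -0.3283  0.0501]
```

```bash
cat >> h.py <<'E'
def pca(Q):
    m=Q[:,:2].mean(0); w,V=np.linalg.eigh(np.cov((Q[:,:2]-m).T)); v=V[:,1]; v=v*np.sign(v[1] or 1)
    t=(Q[:,:2]-m)@v; lo,hi=np.percentile(t,[1,99]); c=m+v*(lo+hi)/2
    return "ctr",c,"len",round(hi-lo,4),"ang_from_y",round(np.degrees(np.arctan2(-v[0],v[1])),1)
E
python3 - <<'E'
from h import *
RNG["red"]=((0,150,50),(6,255,255))
for n in("side","top"):
    f=np.load(n+"0.npz"); p,d=f["p"],f["d"]; P=cloud(n,p,d); print(n)
    for nm,b,zr in (("redcard",(.42,.5,.17,.33),(.036,.08)),("yellow",(.61,.67,-.01,.091),(.072,.11)),("blue",(.61,.67,.088,.2),(.072,.11))):
        m=(P[...,0]>b[0])&(P[...,0]<b[1])&(P[...,1]>b[2])&(P[...,1]<b[3])&(P[...,2]>zr[0])&(P[...,2]<zr[1])&(d>0)
        Q=P[m]; print(nm,len(Q),Q[:,2].max(),pca(Q))
    for nm,b,zr in (("redfoot",(.42,.5,.17,.33),(.025,.031)),("yfoot",(.61,.67,-.01,.091),(.061,.067)),("bfoot",(.61,.67,.088,.2),(.061,.067)),("clip",(.4,.52,-.28,-.19),(.016,.032))):
        m=(P[...,0]>b[0])&(P[...,0]<b[1])&(P[...,1]>b[2])&(P[...,1]<b[3])&(P[...,2]>zr[0])&(P[...,2]<zr[1])&(d>0)
        Q=P[m]; print(nm,len(Q),np.median(Q[:,2]),rect(Q))
        if nm=="clip":
            for x0 in np.arange(.41,.52,.008):
                S=Q[(Q[:,0]>=x0)&(Q[:,0]<x0+.008)]
                if len(S): print("  x",round(x0+.004,3),len(S),S[:,1].min().round(4),S[:,1].max().round(4),S[:,1].mean().round(4))
            h=cv2.cvtColor(p,cv2.COLOR_RGB2HSV); w=m&(h[...,1]<70)&(h[...,2]>120); print("  pivot",w.sum(),P[w].mean(0), Q[:,0].min(),Q[:,0].max())
E
```

```text
side
redcard 416 0.06677260938979102 ('ctr', array([0.4581, 0.248 ]), 'len', np.float64(0.0886), 'ang_from_y', np.float64(0.6))
yellow 397 0.1014236185490941 ('ctr', array([0.6399, 0.0402]), 'len', np.float64(0.09), 'ang_from_y', np.float64(-0.3))
blue 458 0.10236540842395958 ('ctr', array([0.6386, 0.141 ]), 'len', np.float64(0.0894), 'ang_from_y', np.float64(2.4))
redfoot 280 0.028673916292471346 (array([459.3, 246.8]), array([89.3, 31.9]), 89.1)
yfoot 206 0.06448572093058608 (array([632.8,  39.7]), array([91.4, 17.1]), 89.4)
bfoot 237 0.06498515480802292 (array([631.8, 140.5]), array([18.1, 90.5]), 1.0)
clip 393 0.023307684234137538 (array([ 460.6, -237.1]), array([92.2, 42.1]), 5.7)
  x 0.414 20 -0.2502 -0.229 -0.2384
  x 0.422 36 -0.2497 -0.2288 -0.2373
  x 0.43 33 -0.2485 -0.2289 -0.2366
  x 0.438 34 -0.2488 -0.2277 -0.2369
  x 0.446 31 -0.2456 -0.2258 -0.2345
  x 0.454 35 -0.2506 -0.2262 -0.2359
  x 0.462 35 -0.2468 -0.224 -0.2341
  x 0.47 35 -0.2472 -0.222 -0.2342
  x 0.478 32 -0.2481 -0.2193 -0.2321
  x 0.486 36 -0.2519 -0.2158 -0.2327
  x 0.494 33 -0.254 -0.213 -0.2313
  x 0
[... 683 characters left out ...]
0.06486377247626696 (array([641.4, 143.7]), array([29.7, 89. ]), 0.7)
clip 356 0.023839558042275444 (array([ 462.1, -235.2]), array([92.6, 41.5]), 3.8)
  x 0.414 11 -0.2448 -0.2303 -0.2362
  x 0.422 39 -0.2485 -0.2296 -0.2384
  x 0.43 29 -0.2472 -0.2287 -0.238
  x 0.438 29 -0.2468 -0.2279 -0.238
  x 0.446 28 -0.2474 -0.2274 -0.2357
  x 0.454 31 -0.2449 -0.2266 -0.2357
  x 0.462 41 -0.2453 -0.2251 -0.2353
  x 0.47 34 -0.2473 -0.2227 -0.2352
  x 0.478 25 -0.2485 -0.2205 -0.2337
  x 0.486 27 -0.2489 -0.2155 -0.2316
  x 0.494 27 -0.2509 -0.2137 -0.232
  x 0.502 28 -0.253 -0.2115 -0.2308
  x 0.51 7 -0.2528 -0.2147 -0.2455
  pivot 21 [ 0.4648 -0.2363  0.0233] 0.41581315547375014 0.5096058043210726
```

Call:
send_rows(targets=[[[4.6,-1.8,0,-8.4,1],[9.2,-3.6,0,-16.8,1],[13.8,-5.4,0,-25.2,1],[18.4,-7.2,0,-33.6,1],[23,-9,0,-42,1]]])

```text
t: 0.6
tcp_pos: [0.4711, -0.4153, 0.2414]
tool_rot: [-180.0, -0.0, 69.3]
ft_force: [0.5, 0.0, -1.1]
grip_width: 0.0879
gripper_force: 0.0
```

Call:
send_rows(targets=[[[4.6,0,0,-7,1],[9.2,0,0,-14,1],[13.8,0,0,-21,1],[18.4,0,0,-21,1],[20,0,0,-21,1]]])

```text
t: 1.1
tcp_pos: [0.5438, -0.2244, 0.2416]
tool_rot: [180.0, -0.1, 90.4]
ft_force: [0.5, -0.9, -0.4]
grip_width: 0.0877
gripper_force: 0.0
```

Call:
send_rows(targets=[[[4.7,-0.8,0,0,1],[9.4,-1.6,0,0,1],[14.1,-2.4,0,0,1],[18.8,-3.2,0,0,1],[23.6,-4,0,0,1]]])

```text
t: 1.6
tcp_pos: [0.5015, 0.0064, 0.2415]
tool_rot: [-180.0, 0.0, 89.9]
ft_force: [1.6, 0.8, -0.3]
grip_width: 0.0877
gripper_force: 0.0
```

Call:
send_rows(targets=[[[4.7,-0.8,0,0,1],[9.4,-1.6,0,0,1],[14.1,-2.4,0,0,1],[18.8,-3.2,2,0,1],[23.7,-4.1,4,0,1]]])

```text
t: 2.1
tcp_pos: [0.4625, 0.2387, 0.2035]
tool_rot: [179.9, 0.0, 89.9]
ft_force: [-0.1, -0.5, 1.5]
grip_width: 0.088
gripper_force: 0.0
```

Call:
send_rows(targets=[[[0,0,3,0,1],[0,0,6,0,1],[0,0,8,0,1],[0,0,8,0,1],[0,0,8,0,1]]])

```text
t: 2.6
tcp_pos: [0.4625, 0.2374, 0.1238]
tool_rot: [-180.0, 0.0, 89.9]
ft_force: [-0.1, -0.3, 1.0]
grip_width: 0.0879
gripper_force: 0.0
```

Call:
send_rows(targets=[[[1.1,-0.2,1,-0.5,1],[1.1,-0.2,3,-0.5,1],[1.1,-0.2,5,-0.5,1],[1.1,-0.2,6,-0.5,1],[1.1,-0.2,6,-0.5,1]]])

```text
t: 3.1
tcp_pos: [0.4597, 0.249, 0.063]
tool_rot: [-179.9, 0.0, 90.5]
ft_force: [-0.7, -0.1, -0.1]
grip_width: 0.0878
gripper_force: 0.0
```

Call:
send_rows(targets=[[[0,0,1.5,0,1],[0,0,3,0,1],[0,0,3.8,0,1],[0,0,3.8,0,1],[0,0,3.8,0,1]]])

```text
t: 3.6
tcp_pos: [0.4602, 0.2488, 0.0255]
tool_rot: [-180.0, 0.0, 90.5]
ft_force: [-1.0, 0.5, 0.0]
grip_width: 0.0881
gripper_force: 0.0
```

Call:
send_rows(targets=[[[0,0,0.3,0,1],[0,0,0.3,0,0],[0,0,0.3,0,0],[0,0,0.3,0,0],[0,0,0.3,0,0]]], grip_force=20)

```text
t: 4.1
tcp_pos: [0.4603, 0.2488, 0.0228]
tool_rot: [180.0, -0.0, 90.5]
ft_force: [0.7, 0.1, 0.5]
grip_width: 0.0594
gripper_force: 0.0
```

Call:
send_rows(targets=[[[0,0,0,0,0],[0,0,0,0,0],[0,0,0,0,0],[0,0,0,0,0],[0,0,0,0,0]]])

```text
t: 4.6
tcp_pos: [0.4601, 0.2487, 0.0227]
tool_rot: [-180.0, 0.0, 90.5]
ft_force: [-0.6, -1.3, 0.3]
grip_width: 0.0299
gripper_force: 20.0
```

Call:
send_rows(targets=[[[0,0,-2,0,0],[0,0,-5,0,0],[0,0,-9,0,0],[0,0,-13,0,0],[0,0,-16,0,0]]])

```text
t: 5.1
tcp_pos: [0.4604, 0.249, 0.1848]
tool_rot: [179.9, -0.0, 90.5]
ft_force: [1.0, -0.1, -1.9]
grip_width: 0.03
gripper_force: 20.0
```

Call:
send_rows(targets=[[[-3,1.8,0,0.5,0],[-6,3.6,0,0.5,0],[-9,5.4,0,0.5,0],[-12,7.2,0,0.5,0],[-15.5,9,0,0.5,0]]])

```text
t: 5.6
tcp_pos: [0.5518, 0.0937, 0.1825]
tool_rot: [-180.0, -0.0, 90.0]
ft_force: [-0.1, 0.5, -1.3]
grip_width: 0.03
gripper_force: 20.0
```

Call:
send_rows(targets=[[[-3.5,1.8,0,0,0],[-7,3.6,0,0,0],[-10.5,5.4,0,0,0],[-13.5,7.2,0,0,0],[-15.5,9,0,0,0]]])

```text
t: 6.1
tcp_pos: [0.6415, -0.0642, 0.182]
tool_rot: [-179.9, 0.1, 89.8]
ft_force: [2.0, 0.6, -1.5]
grip_width: 0.0298
gripper_force: 20.0
```

Call:
send_rows(targets=[[[0,0,0,0,0],[0,0,0,0,0],[0,0,0,0,0],[0,0,0,0,0],[0,0,0,0,0]]])

```text
t: 6.6
tcp_pos: [0.6411, -0.0595, 0.1828]
tool_rot: [-180.0, -0.0, 90.1]
ft_force: [0.4, 0.2, -2.2]
grip_width: 0.0297
gripper_force: 20.0
```

Call:
send_rows(targets=[[[-0.2,0,2.5,0,0],[-0.2,0,5,0,0],[-0.2,0,7.5,0,0],[-0.2,0,9.5,0,0],[-0.2,0,10.8,0,0]]])

```text
t: 7.1
tcp_pos: [0.6405, -0.0621, 0.0732]
tool_rot: [-179.9, -0.0, 90.0]
ft_force: [-0.2, 1.0, -1.9]
grip_width: 0.0299
gripper_force: 20.0
```

Run:
```python
from h import *
from bench import state
Pp={}
for n in("side","top"):
    p,d=vision.read_camera(n); P=cloud(n,p,d)
    cv2.imwrite(f"pics/{n}1.png",cv2.resize(p[100:320,120:400] if n=="side" else p[80:260,150:400],None,fx=2,fy=2)[:,:,::-1])
    for nm,zr in(("red",(.06,.13)),("yellow",(.07,.11))):
        Q,_=pts(n,p,d,nm,(.6,.68,-.12,.1),zr)
        if len(Q)>5: print(n,nm,len(Q),pca(Q),Q[:,2].max())
print(state()["tcp_pos"])
```

```text
side red 144 ('ctr', array([ 0.6398, -0.0433]), 'len', np.float64(0.051), 'ang_from_y', np.float64(5.0)) 0.11615468883701408
side yellow 288 ('ctr', array([0.6401, 0.0396]), 'len', np.float64(0.0898), 'ang_from_y', np.float64(-0.0)) 0.10175690674431925
[ 0.6401 -0.0623  0.073 ]
```

View pics/side1.png

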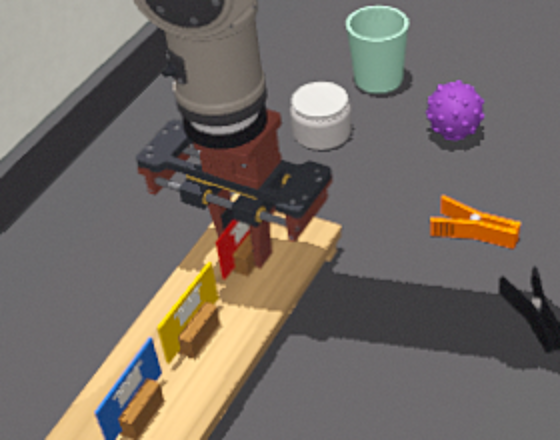

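The side crop shows the red card held at (235,245), over the free place and in line with yellow (188,315). The gap to yellow is small. Next I lower it.

Call:
send_rows(targets=[[[0,0,0.4,0,0],[0,0,0.8,0,0],[0,0,1.1,0,0],[0,0,1.3,0,0],[0,0,1.3,0,0]]])

```text
t: 7.7
tcp_pos: [0.6414, -0.0626, 0.0616]
tool_rot: [-180.0, 0.0, 90.0]
ft_force: [-0.7, 0.3, -1.3]
grip_width: 0.03
gripper_force: 20.0
```

Call:
send_rows(targets=[[[0,0,0,0,0],[0,0,0.1,0,0],[0,0,0.1,0,0],[0,0,0.1,0,0],[0,0,0.1,0,0]]])

```text
t: 8.2
tcp_pos: [0.6415, -0.0625, 0.0607]
tool_rot: [180.0, -0.0, 90.0]
ft_force: [-0.8, -0.5, -2.9]
grip_width: 0.0295
gripper_force: 20.0
```

Call:
send_rows(targets=[[[0,0,0.1,0,0],[0,0,0.1,0,0],[0,0,0.1,0,0],[0,0,0.1,0,0],[0,0,0.1,0,0]]])

```text
t: 8.7
tcp_pos: [0.6414, -0.0625, 0.0597]
tool_rot: [180.0, 0.0, 90.0]
ft_force: [-0.9, -0.7, -1.6]
grip_width: 0.03
gripper_force: 20.0
```

Call:
send_rows(targets=[[[0,0,0.1,0,0],[0,0,0.1,0,0],[0,0,0.1,0,0],[0,0,0.1,0,0],[0,0,0.1,0,0]]])

```text
t: 9.2
tcp_pos: [0.6415, -0.0625, 0.0587]
tool_rot: [180.0, -0.0, 90.0]
ft_force: [1.3, 0.3, -1.8]
grip_width: 0.0302
gripper_force: 20.0
```

Call:
send_rows(targets=[[[0,0,0.05,0,0],[0,0,0.1,0,0],[0,0,0.1,0,0],[0,0,0.1,0,0],[0,0,0.1,0,0]]])

```text
t: 9.7
tcp_pos: [0.6415, -0.0625, 0.0587]
tool_rot: [180.0, 0.0, 90.0]
ft_force: [-3.9, 0.1, 7.5]
grip_width: 0.0302
gripper_force: 20.0
```

Call:
send_rows(targets=[[[0,0,-0.05,0,0],[0,0,-0.05,0,0.5],[0,0,-0.05,0,0.6],[0,0,-0.05,0,0.8],[0,0,-0.05,0,1]]])

```text
t: 10.2
tcp_pos: [0.6414, -0.0625, 0.058]
tool_rot: [-180.0, -0.0, 90.0]
ft_force: [-0.7, 0.1, -0.2]
grip_width: 0.0584
gripper_force: 0.0
```

Call:
send_rows(targets=[[[0,0,0,0,1],[0,0,0,0,1],[0,0,0,0,1],[0,0,0,0,1],[0,0,0,0,1]]])

```text
t: 10.7
tcp_pos: [0.6414, -0.0625, 0.0582]
tool_rot: [-180.0, 0.0, 90.0]
ft_force: [-0.3, -0.4, 0.2]
grip_width: 0.0878
gripper_force: 0.0
```

Call:
send_rows(targets=[[[0,0,-2,0,1],[0,0,-5,0,1],[0,0,-8,0,1],[0,0,-11,0,1],[0,0,-14,0,1]]])

```text
t: 11.2
tcp_pos: [0.6413, -0.0625, 0.1994]
tool_rot: [-180.0, -0.0, 90.0]
ft_force: [-0.4, -0.9, 0.8]
grip_width: 0.0875
gripper_force: 0.0
```

Call:
send_rows(targets=[[[-3.5,-2.9,0,-8.4,1],[-7,-5.8,0,-16.8,1],[-10.5,-8.7,0,-25.2,1],[-14,-11.6,0,-33.6,1],[-17,-14.3,0,-42,1]]])

```text
t: 11.7
tcp_pos: [0.4967, -0.2344, 0.1982]
tool_rot: [-180.0, 0.0, 132.3]
ft_force: [-0.1, -0.2, -0.4]
grip_width: 0.0881
gripper_force: 0.0
```

Call:
send_rows(targets=[[[0,0,0,-8.4,1],[0,0,0,-16.8,1],[0,0,0,-25.2,1],[0,0,0,-33.6,1],[0,0,0,-42,1]]])

```text
t: 12.2
tcp_pos: [0.4983, -0.2326, 0.1983]
tool_rot: [-180.0, 0.0, 174.3]
ft_force: [0.5, -0.7, -0.5]
grip_width: 0.0878
gripper_force: 0.0
```

Call:
send_rows(targets=[[[0,0,0,-6,1],[0,0,0,-11,1],[0,0,0,-11,1],[0,0,0,-11,1],[0,0,0,-11,1]]])

```text
t: 12.7
tcp_pos: [0.4983, -0.2325, 0.1982]
tool_rot: [-180.0, -0.0, -175.1]
ft_force: [-0.3, 0.2, -0.7]
grip_width: 0.0881
gripper_force: 0.0
```

Run:
```python
from h import *
from bench import state
for n in("side","top"):
    p,d=vision.read_camera(n); P=cloud(n,p,d); np.savez(n+"2.npz",p=p,d=d)
    for nm,b in(("red",(.6,.69,-.125,-.007)),("yellow",(.6,.69,-.007,.091)),("blue",(.6,.69,.091,.2))):
        m=(P[...,0]>b[0])&(P[...,0]<b[1])&(P[...,1]>b[2])&(P[...,1]<b[3])&(P[...,2]>.072)&(P[...,2]<.11)&(d>0); Q=P[m]
        if len(Q)>5: print(n,nm,len(Q),pca(Q),Q[:,2].max())
    m=(P[...,0]>.4)&(P[...,0]<.52)&(P[...,1]>-.28)&(P[...,1]<-.19)&(P[...,2]>.016)&(P[...,2]<.032); print("clip",m.sum(), rect(P[m]) if m.sum()>5 else 0)
s=state();print(s["tcp_pos"],s["tool_rot"],s["joints"])
```

```text
side red 340 ('ctr', array([ 0.6392, -0.0637]), 'len', np.float64(0.09), 'ang_from_y', np.float64(-0.4)) 0.1021372206688771
side yellow 396 ('ctr', array([0.6399, 0.0402]), 'len', np.float64(0.0889), 'ang_from_y', np.float64(-0.3)) 0.1014217269237142
side blue 455 ('ctr', array([0.6387, 0.1407]), 'len', np.float64(0.0896), 'ang_from_y', np.float64(2.5)) 0.10285531475346132
clip 389 (array([ 460.9, -234.8]), array([92.9, 43.4]), 3.9)
top red 244 ('ctr', array([ 0.642 , -0.0619]), 'len', np.float64(0.0883), 'ang_from_y', np.float64(0.2)) 0.10275775838246903
top yellow 246 ('ctr', array([0.6426, 0.0402]), 'len', np.float64(0.0869), 'ang_from_y', np.float64(0.3)) 0.10197653654848493
top blue 261 ('ctr', array([0.641 , 0.1412]), 'len', np.float64(0.0897), 'ang_from_y', np.float64(2.0)) 0.10215055552527597
clip 260 (array([ 462.8, -237.1]), array([27.8, 94.9]), 87.4)
[ 0.4984 -0.2324  0.1982] [-179.987     0.0001 -175.0828] [ 55.0272  24.9213 -46.3206 106.5641  21.2004  57.4869  94.6473]
```

Call:
send_rows(targets=[[[0,0,4,0,1],[0,0,8,0,1],[0,0,12,0,1],[0,0,15,0,1],[0,0,16,0,1]]])

```text
t: 13.3
tcp_pos: [0.4965, -0.2318, 0.0354]
tool_rot: [179.9, -0.2, -175.0]
ft_force: [-0.7, 0.3, 0.6]
grip_width: 0.088
gripper_force: 0.0
```

Call:
send_rows(targets=[[[0,0,0.8,0,1],[0,0,1.5,0,1],[0,0,1.5,0,1],[0,0,1.5,0,1],[0,0,1.5,0,1]]])

```text
t: 13.8
tcp_pos: [0.499, -0.2328, 0.0241]
tool_rot: [-179.9, 0.1, -175.0]
ft_force: [0.0, 0.5, 1.0]
grip_width: 0.0878
gripper_force: 0.0
```

Call:
send_rows(targets=[[[0.1,0,0.2,0,1],[0.1,0,0.2,0,0.6],[0.1,0,0.2,0,0.3],[0.1,0,0.2,0,0],[0.1,0,0.2,0,0]]], grip_force=36)

```text
t: 14.3
tcp_pos: [0.4974, -0.2325, 0.0212]
tool_rot: [-180.0, 0.0, -175.0]
ft_force: [-0.8, 0.1, -0.0]
grip_width: 0.0593
gripper_force: 0.0
```

Call:
send_rows(targets=[[[0,0,0,0,0],[0,0,0,0,0],[0,0,0,0,0],[0,0,0,0,0],[0,0,0,0,0]]])

```text
t: 14.8
tcp_pos: [0.4974, -0.2326, 0.0212]
tool_rot: [-180.0, 0.0, -175.0]
ft_force: [0.3, -0.1, -0.9]
grip_width: 0.0196
gripper_force: 11.9
```

Call:
send_rows(targets=[[[0,0,0,0,0],[0,0,0,0,0],[0,0,0,0,0],[0,0,0,0,0],[0,0,0,0,0]]])

```text
t: 15.3
tcp_pos: [0.4974, -0.2326, 0.0212]
tool_rot: [-180.0, 0.0, -175.0]
ft_force: [0.1, 0.1, 0.3]
grip_width: 0.0192
gripper_force: 35.8
```

Run:
```python
from h import *
a=[]
for n in("side","top"):
    p,d=vision.read_camera(n)
    c=p[150:280,290:490] if n=="side" else p[180:310,300:500]
    a.append(cv2.resize(c,(400,260),interpolation=cv2.INTER_CUBIC))
cv2.imwrite("pics/g.png",np.hstack(a)[:,:,::-1])
```

```text
(no output)
```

View pics/g.png

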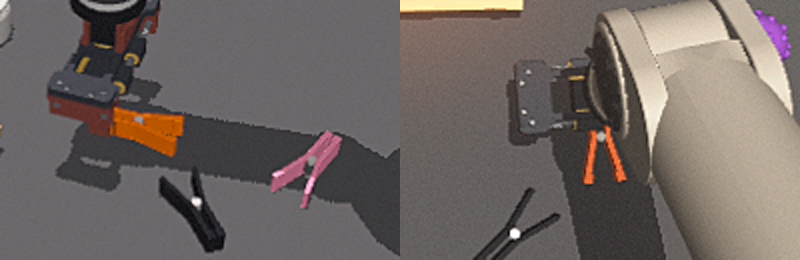

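The clip is held fully open (width about 19 mm), with its jaws gaping at (150,130) in the left crop and (605,165) in the right one. Next I lift, shift and turn it.

Call:
send_rows(targets=[[[0,0,-2,0,0],[0,0,-5,0,0],[0,0,-9,0,0],[0,0,-13,0,0],[0,0,-16,0,0]]])

```text
t: 15.9
tcp_pos: [0.4977, -0.2324, 0.1834]
tool_rot: [-180.0, 0.1, -175.0]
ft_force: [-0.0, -0.1, 0.1]
grip_width: 0.0186
gripper_force: 35.8
```

Call:
send_rows(targets=[[[-2.8,-0.6,0,8.4,0],[-5.6,-1.2,0,16.8,0],[-8.4,-1.8,0,25.2,0],[-11.2,-2.4,0,33.6,0],[-14.1,-3,0,42,0]]])

```text
t: 16.4
tcp_pos: [0.6411, -0.2504, 0.1808]
tool_rot: [-180.0, -0.0, 142.6]
ft_force: [0.7, -0.3, 0.4]
grip_width: 0.0188
gripper_force: 35.8
```

Call:
send_rows(targets=[[[0,0,0,8.4,0],[0,0,0,16.8,0],[0,0,0,25.2,0],[0,0,0,33.6,0],[0,0,0,42,0]]])

```text
t: 16.9
tcp_pos: [0.6401, -0.25, 0.1807]
tool_rot: [-180.0, -0.0, 100.6]
ft_force: [0.5, 0.1, -0.6]
grip_width: 0.0189
gripper_force: 35.8
```

Call:
send_rows(targets=[[[0,0,0,6,0],[0,0,0,11,0],[0,0,0,11,0],[0,0,0,11,0],[0,0,0,11,0]]])

```text
t: 17.4
tcp_pos: [0.6403, -0.2502, 0.181]
tool_rot: [-180.0, -0.0, 90.1]
ft_force: [0.1, -0.1, -0.7]
grip_width: 0.0191
gripper_force: 35.8
```

Call:
send_rows(targets=[[[0,0,2,0,0],[0,0,4,0,0],[0,0,6.5,0,0],[0,0,8.5,0,0],[0,0,9.7,0,0]]])

```text
t: 17.9
tcp_pos: [0.6395, -0.2501, 0.0823]
tool_rot: [-179.9, -0.0, 90.0]
ft_force: [-0.5, 0.2, -0.8]
grip_width: 0.0192
gripper_force: 35.8
```

Call:
send_rows(targets=[[[0,0,0,0,0],[0,0,0,0,0],[0,0,0,0,0],[0,0,0,0,0],[0,0,0,0,0]]])

```text
t: 18.4
tcp_pos: [0.6409, -0.2504, 0.0851]
tool_rot: [179.9, 0.0, 90.0]
ft_force: [-0.2, 0.2, -0.9]
grip_width: 0.0188
gripper_force: 35.8
```

```bash
cat > m.py <<'E'
import sys
from h import *
from bench import state
RNG["orange"]=((7,150,60),(20,255,255))
a=[]
for n in("side","top"):
    p,d=vision.read_camera(n); P=cloud(n,p,d)
    c=p[130:260,190:390] if n=="side" else p[90:220,250:450]
    a.append(cv2.resize(c,(400,260),interpolation=cv2.INTER_CUBIC))
    Q,_=pts(n,p,d,"orange",(.58,.70,-.26,-.07),(.045,.11)); h=cv2.cvtColor(p,cv2.COLOR_RGB2HSV)
    print(n,"clip",len(Q))
    if len(Q)>10:
        print(np.percentile(Q,[1,99],0))
        for y0 in np.arange(-.24,-.07,.01):
            S=Q[(Q[:,1]>=y0)&(Q[:,1]<y0+.01)]
            if len(S)>3:
                x=np.sort(S[:,0]); g=np.diff(x); k=g.argmax()
                print("  y",round(y0+.005,3),len(S),"x",x[0].round(4),x[-1].round(4),"gap",x[k].round(4),x[k+1].round(4),"z",S[:,2].min().round(4),S[:,2].max().round(4))
    for nm,b in(("red",(.61,.67,-.125,-.007)),("yellow",(.61,.67,-.007,.091))):
        Q,_=pts(n,p,d,nm,b,(.072,.11))
        if len(Q)>10: print(n,nm,len(Q),pca(Q))
cv2.imwrite(f"pics/{sys.argv[1]}.png",np.hstack(a)[:,:,::-1])
s=state();print(s["tcp_pos"],s["tool_rot"],s["grip_width"],s["gripper_force"])
E
python3 m.py a1
```

```text
side clip 510
[[ 0.6172 -0.2529  0.0482]
 [ 0.6569 -0.0714  0.0923]]
  y -0.235 40 x 0.6287 0.6542 gap 0.6344 0.644 z 0.0704 0.1041
  y -0.225 39 x 0.6282 0.649 gap 0.6351 0.6431 z 0.0694 0.0935
  y -0.215 31 x 0.6271 0.6483 gap 0.6348 0.6426 z 0.0655 0.0916
  y -0.205 52 x 0.6261 0.6507 gap 0.6321 0.6363 z 0.0664 0.0917
  y -0.195 51 x 0.6235 0.6548 gap 0.6299 0.6446 z 0.0655 0.0918
  y -0.185 54 x 0.6205 0.6529 gap 0.6274 0.6475 z 0.0658 0.0928
  y -0.175 49 x 0.6176 0.6615 gap 0.6254 0.6486 z 0.0664 0.0914
  y -0.165 65 x 0.6161 0.6595 gap 0.6267 0.6492 z 0.0657 0.0916
  y -0.105 6 x 0.6376 0.6394 gap 0.6379 0.6385 z 0.0521 0.0844
  y -0.085 30 x 0.625 0.6396 gap 0.6333 0.6351 z 0.0471 0.0682
  y -0.075 45 x 0.6242 0.6413 gap 0.6393 0.6413 z 0.0458 0.1002
side red 152 ('ctr', array([ 0.6395, -0.0627]), 'len', np.float64(0.088), 'ang_from_y', np.float64(-0.1))
side yellow 268 ('ctr', array([0.6402, 0.0399]), 'len', np.float64(0.0882), 'ang_from_y', np.float64(-0.1))
top clip 296
[[ 0.6211 -0.2283  0.0509]
 [ 0.659  -0.0704  0.0939]]
  y -0.225 43 x 0.6319 0.6512 gap 0.6353 0.646 z 0.066 0.0905
  y -0.215 48 x 0.6314 0.6507 gap 0.6385 0.6463 z 0.0665 0.0901
  y -0.205 40 x 0.6298 0.6528 gap 0.6371 0.6465 z 0.064 0.0908
  y -0.195 28 x 0.6272 0.6554 gap 0.633 0.6481 z 0.0661 0.0899
  y -0.185 30 x 0.6234 0.6572 gap 0.6305 0.6501 z 0.0663 0.0903
  y -0.175 29 x 0.6211 0.6611 gap 0.6289 0.6522 z 0.0669 0.0896
  y -0.165 22 x 0.6198 0.6601 gap 0.6293 0.6524 z 0.0669 0.0915
  y -0.095 4 x 0.6411 0.6423 gap 0.6413 0.6423 z 0.063 0.0954
  y -0.085 22 x 0.6271 0.6564 gap 0.6419 0.6562 z 0.0479 0.0942
  y -0.075 29 x 0.6271 0.6565 gap 0.6409 0.6549 z 0.0502 0.0692
top red 43 ('ctr', array([ 0.6417, -0.0627]), 'len', np.float64(0.0865), 'ang_from_y', np.float64(-0.2))
[ 0.6406 -0.2503  0.0847] [179.961    0.0159  89.9743] 0.018697647330220637 35.8331036567688
```

View pics/a1.png

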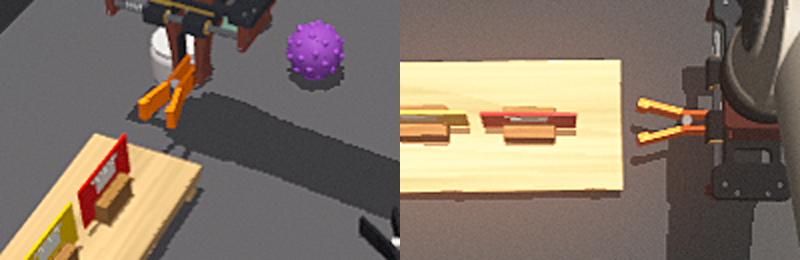

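The crop shows the open clip (165,95 left; 665,120 right) level with the red card's free edge, its jaws astride the card's line. Heights and x match, so I advance part way and then measure the tip.

Call:
send_rows(targets=[[[0.5,0.1,0,0,0],[1.5,0.1,0,0,0],[3,0.1,0,0,0],[4.5,0.1,0,0,0],[5,0.1,0,0,0]]])

```text
t: 19.0
tcp_pos: [0.6418, -0.1962, 0.0843]
tool_rot: [180.0, -0.1, 90.2]
ft_force: [-0.6, 0.8, -1.4]
grip_width: 0.0185
gripper_force: 35.8
```

Call:
send_rows(targets=[[[0,0,0,0,0],[0,0,0,0,0],[0,0,0,0,0],[0,0,0,0,0],[0,0,0,0,0]]])

```text
t: 19.5
tcp_pos: [0.6414, -0.2009, 0.0841]
tool_rot: [-180.0, 0.0, 89.9]
ft_force: [-0.7, -0.1, -1.2]
grip_width: 0.019
gripper_force: 35.8
```

```bash
sed -i 's/        print(np.percentile(Q,\[1,99\],0))/        for S in (Q[(Q[:,2]>.068)\&(Q[:,0]<.634)],Q[(Q[:,2]>.068)\&(Q[:,0]>.648)]): print("  jaw end y",np.sort(S[:,1])[-6:])/' m.py; python3 m.py a2
```

```text
side clip 518
  jaw end y [-0.1171 -0.1168 -0.1167 -0.1157 -0.1157 -0.1152]
  jaw end y [-0.118  -0.1174 -0.1174 -0.117  -0.1166 -0.1163]
  y -0.205 17 x 0.6436 0.6496 gap 0.6467 0.6488 z 0.0744 0.0905
  y -0.195 36 x 0.6246 0.6588 gap 0.6341 0.6428 z 0.0692 0.1071
  y -0.185 47 x 0.6285 0.655 gap 0.6356 0.6428 z 0.0694 0.0904
  y -0.175 40 x 0.6282 0.6506 gap 0.6349 0.6436 z 0.0661 0.0909
  y -0.165 32 x 0.6287 0.6505 gap 0.6339 0.6455 z 0.0663 0.0908
  y -0.155 54 x 0.6256 0.6524 gap 0.6399 0.6437 z 0.0643 0.0921
  y -0.145 60 x 0.6237 0.6538 gap 0.6313 0.645 z 0.0666 0.0916
  y -0.135 61 x 0.6207 0.6578 gap 0.6279 0.6471 z 0.0656 0.0912
  y -0.125 35 x 0.6184 0.6576 gap 0.6262 0.6483 z 0.0655 0.091
  y -0.115 46 x 0.6164 0.6602 gap 0.6262 0.6404 z 0.0648 0.0889
  y -0.105 9 x 0.6379 0.6402 gap 0.6391 0.6399 z 0.0483 0.0992
  y -0.085 31 x 0.6247 0.6392 gap 0.6283 0.6305 z 0.0461 0.0671
  y -0.075 48 x 0.6239 0.6416 gap 0.6396 0.6413 z 0.0464 0.0998
side red 150 ('ctr', array([ 0.6397, -0.0657]), 'len', np.float64(0.0928), 'ang_from_y', np.float64(0.3))
side yellow 266 ('ctr', arra
[... 281 characters left out ...]
 y -0.165 47 x 0.6321 0.6519 gap 0.6395 0.6467 z 0.067 0.0904
  y -0.155 48 x 0.63 0.6532 gap 0.637 0.6469 z 0.0623 0.0907
  y -0.145 37 x 0.6271 0.6558 gap 0.6346 0.6487 z 0.0658 0.0892
  y -0.135 40 x 0.6242 0.6592 gap 0.6327 0.6513 z 0.0629 0.0898
  y -0.125 39 x 0.622 0.6607 gap 0.631 0.6525 z 0.0633 0.0901
  y -0.115 20 x 0.6206 0.659 gap 0.6266 0.6535 z 0.0661 0.0889
  y -0.085 28 x 0.6277 0.6563 gap 0.6416 0.654 z 0.0503 0.0861
  y -0.075 34 x 0.6274 0.6568 gap 0.6411 0.6549 z 0.0484 0.0691
top red 66 ('ctr', array([ 0.6405, -0.0701]), 'len', np.float64(0.1014), 'ang_from_y', np.float64(-3.4))
[ 0.6414 -0.2006  0.0841] [179.9988   0.0036  89.9434] 0.01886505628837798 35.83308398723602
```

Call:
send_rows(targets=[[[0.3,0.1,0,0,0],[0.6,0.1,0,0,0],[0.9,0.1,0,0,0],[1.2,0.1,0,0,0],[1.4,0.1,0,0,0]]])

```text
t: 20.1
tcp_pos: [0.6425, -0.1856, 0.0842]
tool_rot: [180.0, -0.0, 90.0]
ft_force: [-0.6, 0.3, -0.3]
grip_width: 0.0188
gripper_force: 35.8
```

Call:
send_rows(targets=[[[0.2,0,0,0,0],[0.4,0,0,0,0],[0.6,0,0,0,0],[0.7,0,0,0,0],[0.8,0,0,0,0]]])

```text
t: 20.6
tcp_pos: [0.6424, -0.1782, 0.0842]
tool_rot: [-180.0, 0.0, 90.0]
ft_force: [0.6, 0.7, -0.0]
grip_width: 0.0185
gripper_force: 35.8
```

Call:
send_rows(targets=[[[0,0,0,0,0],[0,0,0,0,0],[0,0,0,0,0],[0,0,0,0,0],[0,0,0,0,0]]])

```text
t: 21.1
tcp_pos: [0.6424, -0.1783, 0.0842]
tool_rot: [180.0, 0.0, 90.0]
ft_force: [0.2, -0.4, -0.5]
grip_width: 0.0186
gripper_force: 35.8
```

```bash
python3 m.py a3
```

```text
side clip 499
  jaw end y [-0.0933 -0.0932 -0.0931 -0.0928 -0.0772 -0.0753]
  jaw end y [-0.0951 -0.0951 -0.0947 -0.0942 -0.0936 -0.0932]
  y -0.185 17 x 0.6239 0.6519 gap 0.6239 0.6448 z 0.0716 0.0906
  y -0.175 25 x 0.6363 0.6561 gap 0.6366 0.6446 z 0.0732 0.0899
  y -0.165 53 x 0.6245 0.6574 gap 0.636 0.6438 z 0.07 0.0976
  y -0.155 43 x 0.6287 0.649 gap 0.637 0.6443 z 0.0678 0.091
  y -0.145 37 x 0.629 0.6502 gap 0.6363 0.6451 z 0.0657 0.0896
  y -0.135 55 x 0.6287 0.6537 gap 0.6413 0.6451 z 0.0631 0.0898
  y -0.125 53 x 0.6243 0.6539 gap 0.6325 0.6452 z 0.0655 0.0906
  y -0.115 33 x 0.6229 0.6574 gap 0.6305 0.6393 z 0.0498 0.0982
  y -0.105 45 x 0.6201 0.6577 gap 0.6398 0.6523 z 0.0494 0.0973
  y -0.095 62 x 0.6192 0.6606 gap 0.6272 0.6395 z 0.0541 0.0896
  y -0.085 31 x 0.6232 0.6398 gap 0.6295 0.6323 z 0.0466 0.0673
  y -0.075 45 x 0.6238 0.639 gap 0.6273 0.6285 z 0.0461 0.0687
side red 154 ('ctr', array([ 0.6398, -0.0659]), 'len', np.float64(0.0942), 'ang_from_y', np.float64(0.9))
side yellow 271 ('ctr', array([0.6402, 0.0396]), 'len', np.float64(0.0895), 'ang_from_y', np.flo
[... 154 characters left out ...]
0.145 48 x 0.6331 0.6536 gap 0.6386 0.648 z 0.0698 0.0892
  y -0.135 52 x 0.6318 0.6553 gap 0.6388 0.6446 z 0.0646 0.0918
  y -0.125 33 x 0.6291 0.6566 gap 0.6365 0.6485 z 0.0641 0.09
  y -0.115 39 x 0.6262 0.6589 gap 0.6324 0.6512 z 0.0652 0.0894
  y -0.105 41 x 0.6235 0.6624 gap 0.6412 0.6533 z 0.064 0.0962
  y -0.095 31 x 0.6218 0.6625 gap 0.6418 0.6536 z 0.0678 0.0944
  y -0.085 28 x 0.6273 0.6564 gap 0.6417 0.6543 z 0.0509 0.0942
  y -0.075 38 x 0.6277 0.6567 gap 0.6408 0.6538 z 0.0496 0.0669
top red 80 ('ctr', array([ 0.6398, -0.0708]), 'len', np.float64(0.1024), 'ang_from_y', np.float64(-4.4))
[ 0.6424 -0.1783  0.0842] [179.9994   0.0005  89.9674] 0.01853496072027128 35.83312153816223
```

View pics/a3.png

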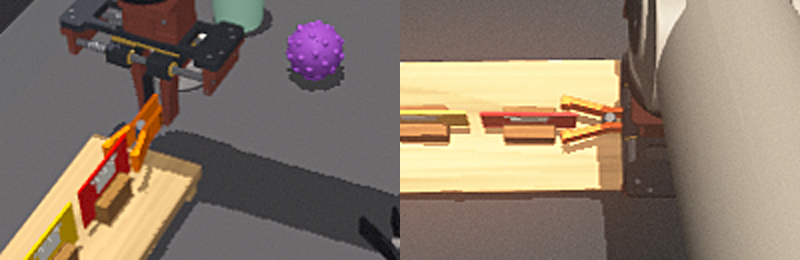

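The jaws gape on both sides of the red card's right edge (130,140 left; 570,115 right). They are centred, about 12 mm in and touching nothing.

```bash
python3 -c "
from bench import order; print(order.close_job())"
```

```text
the job is handed in; nothing more can be done
None
```

I handed the job in at about 21 s: the red card stands released in the row, about 103 mm centre to centre from the yellow one, and the clip is held fully open astride its right-hand edge, tips about 12 mm in by the camera measurements; no verdict came back.

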